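# Lay out fork parts for reassembly, last off first on

## Task

The four fork parts stand on the dark strip-down rack in the order they came off; move them all into the pockets of the aluminium assembly rack in reverse order: the part nearest the strip-down rack's handle goes into the pocket farthest from the assembly rack's handle, the next part into the next pocket, and so on, until the part farthest from the one handle is nearest the other. Set each down without dropping it, the same way up as now, flat on the floor of its own pocket, and leave the jar, the screwdriver and the spanner alone.

Things in the scene. Friction and masses are not known exactly. Their poses are not given: they have to be found in the camera images.
- tube: Loose part, under 0.25 kg: spacer tube, plain aluminium, open at both ends: 36 mm outside, 25 mm bore, 60 mm high; may be gripped at any height. Origin: centre of its underside; z up its axis. It stands upright on its pad at the start.
- piston: Loose part, under 0.25 kg: brass piston: a round flange 44 mm across and 12 mm high at the bottom, above 14 mm a round stem 32 mm across up to the top, 50 mm high in all; grip the stem. Origin: centre of its underside; z up its axis. It stands upright on its pad at the start.
- cap: Loose part, under 0.25 kg: steel fork cap: a round flange 44 mm across and 10 mm high at the bottom, above it a hexagon 32 mm across flats (37 mm across corners) up to the top, 50 mm high in all; two flats face along its x axis, at the start within 0.2 rad of the strip-down rack's x; grip the hexagon. Origin: centre of its underside; z up its axis. It stands upright on its pad at the start.
- bump: Loose part, under 0.25 kg: black plastic bump stop: round, 42 mm across up to 20 mm height, then narrowing to 34 mm across from 26 to 56 mm height, chamfered top, 60 mm high; grip the 34 mm part. Origin: centre of its underside; z up its axis. It stands upright on its pad at the start.
- pad_tube: Grey round pad, 58 mm across, 6 mm thick, fixed on the strip-down rack; the aluminium tube stands on it at the start, within 3 mm of its centre. Origin: centre of its underside (6 mm under the part's foot); axes parallel to the rack's. It stays there and marks where the part came from.
- pad_piston: Grey round pad, 58 mm across, 6 mm thick, fixed on the strip-down rack; the brass piston stands on it at the start, within 3 mm of its centre. Origin: centre of its underside (6 mm under the part's foot); axes parallel to the rack's. It stays there and marks where the part came from.
- pad_cap: Grey round pad, 58 mm across, 6 mm thick, fixed on the strip-down rack; the steel hexagon cap stands on it at the start, within 3 mm of its centre. Origin: centre of its underside (6 mm under the part's foot); axes parallel to the rack's. It stays there and marks where the part came from.
- pad_bump: Grey round pad, 58 mm across, 6 mm thick, fixed on the strip-down rack; the black bump stop stands on it at the start, within 3 mm of its centre. Origin: centre of its underside (6 mm under the part's foot); axes parallel to the rack's. It stays there and marks where the part came from.
- strip_rack: Strip-down rack: dark steel plate 84 x 310 mm, 12 mm thick, fixed, with four pads in a row, centred at x = 0, y = -0.105, -0.035, 0.035, 0.105 m of its frame (which pad is where varies); parts' feet stand 18 mm above the bench. At its +y end, y = 0.158 m, a steel loop handle 45 mm high. Origin on the bench under mid-row; y along the row to the handle, z up.
- assembly_rack: Assembly rack: aluminium, 76 x 310 mm, fixed, empty, with four square pockets 60 mm wide in a row, centred at x = 0, y = -0.105, -0.035, 0.035, 0.105 m of its frame; floors 6 mm, ribs 12 mm above the bench. At its +y end, y = 0.158 m, a steel loop handle 45 mm high. Origin on the bench under mid-row; y along the row to the handle, z up. Racks may swap sides.
- grease: Bystander: blue jar of grease with a black cap, 68 mm across and 62 mm high; leave it alone.
- driver: Bystander: red-handled screwdriver lying on the bench; leave it alone.
- spanner: Bystander: steel spanner lying on the bench; leave it alone.
Mind the look-alikes: they are no part of the job. What is shaped like the cap but purple is not meant.

How it is judged:
At the end, for the whole second after the job is handed in: Each part is released, at rest, upright (0.1 rad, same way up), its foot within 3 mm of the pocket floor height and its axis within 13 mm of the pocket centre along each rack axis; the row, counted from the handle, is the reverse of the starting row counted from the other handle (((y of pad_tube in the frame of strip_rack between -0.125 and -0.085 m and y of tube in the frame of assembly_rack between 0.092 and 0.118 m) or (y of pad_tube in the frame of strip_rack between -0.055 and -0.015 m and y of tube in the frame of assembly_rack between 0.022 and 0.048 m) or (y of pad_tube in the frame of strip_rack between 0.015 and 0.055 m and y of tube in the frame of assembly_rack between -0.048 and -0.022 m) or (y of pad_tube in the frame of strip_rack between 0.085 and 0.125 m and y of tube in the frame of assembly_rack between -0.118 and -0.092 m)) and x of tube in the frame of assembly_rack between -0.013 and 0.013 m and z of tube in the frame of assembly_rack between 0.003 and 0.009 m and angle between each of tube, piston, cap, bump's own z axis and vertical below 0.1 rad and linear speed of each of tube, piston, cap, bump below 0.02 m/s and angular speed of each of tube, piston, cap, bump below 0.2 rad/s and ((y of pad_piston in the frame of strip_rack between -0.125 and -0.085 m and y of piston in the frame of assembly_rack between 0.092 and 0.118 m) or (y of pad_piston in the frame of strip_rack between -0.055 and -0.015 m and y of piston in the frame of assembly_rack between 0.022 and 0.048 m) or (y of pad_piston in the frame of strip_rack between 0.015 and 0.055 m and y of piston in the frame of assembly_rack between -0.048 and -0.022 m) or (y of pad_piston in the frame of strip_rack between 0.085 and 0.125 m and y of piston in the frame of assembly_rack between -0.118 and -0.092 m)) and x of piston in the frame of assembly_rack between -0.013 and 0.013 m and z of piston in the frame of assembly_rack between 0.003 and 0.009 m and ((y of pad_cap in the frame of strip_rack between -0.125 and -0.085 m and y of cap in the frame of assembly_rack between 0.092 and 0.118 m) or (y of pad_cap in the frame of strip_rack between -0.055 and -0.015 m and y of cap in the frame of assembly_rack between 0.022 and 0.048 m) or (y of pad_cap in the frame of strip_rack between 0.015 and 0.055 m and y of cap in the frame of assembly_rack between -0.048 and -0.022 m) or (y of pad_cap in the frame of strip_rack between 0.085 and 0.125 m and y of cap in the frame of assembly_rack between -0.118 and -0.092 m)) and x of cap in the frame of assembly_rack between -0.013 and 0.013 m and z of cap in the frame of assembly_rack between 0.003 and 0.009 m and ((y of pad_bump in the frame of strip_rack between -0.125 and -0.085 m and y of bump in the frame of assembly_rack between 0.092 and 0.118 m) or (y of pad_bump in the frame of strip_rack between -0.055 and -0.015 m and y of bump in the frame of assembly_rack between 0.022 and 0.048 m) or (y of pad_bump in the frame of strip_rack between 0.015 and 0.055 m and y of bump in the frame of assembly_rack between -0.048 and -0.022 m) or (y of pad_bump in the frame of strip_rack between 0.085 and 0.125 m and y of bump in the frame of assembly_rack between -0.118 and -0.092 m)) and x of bump in the frame of assembly_rack between -0.013 and 0.013 m and z of bump in the frame of assembly_rack between 0.003 and 0.009 m); the robot touches nothing.
It fails at once if the jar, the screwdriver or the spanner is moved more than 30 mm (distance of any of grease, driver, spanner from where it was at the start of the episode above 0.03 m).
It fails at once if a part is dropped or thrown (faster than 0.7 m/s while no finger touches it) ((linear speed of tube above 0.7 m/s and contact force between the fingers and tube below 0.05 N) or (linear speed of piston above 0.7 m/s and contact force between the fingers and piston below 0.05 N) or (linear speed of cap above 0.7 m/s and contact force between the fingers and cap below 0.05 N) or (linear speed of bump above 0.7 m/s and contact force between the fingers and bump below 0.05 N)).
It also fails if it takes over 112 s, if anything falls off the work surface, if the arm or the gripper's body presses on something with over 40 N, if the wrist force passes 120 N, or if a joint passes its speed limit or range.

## Robot

A 6-joint arm with a two-finger parallel gripper is mounted at the origin on the work surface. World frame = base frame: x ahead of the robot, y to its left, z up, the work surface at z = 0. Lengths are in m, angles in rad, forces in N, time in s.
With the tool pointing down it reaches from about 0.35 to 0.725 m from the base axis. Payload 6 kg.
Tool frame: the origin (TCP) lies on the centre line of the jaws, within the pads' length; the fingertips stand 22 mm ahead of it and the grasp point (between the pads) lies 3 mm ahead of it; z points along the fingers, y is the line along which they close (so a half turn about z gives the same grasp; the last joint's range is limited). The gripper opens to 85 mm and grips with 20 to 120 N. Pads are 22 mm wide; open, the fingers measure 114 mm over their backs; the gripper's body (76 mm by 85 mm) begins 54 mm behind the grasp point. The pads swing forward as they close: fully open they stand 13 mm farther back than shut.
Start: joints at [1.564, 0.04, 0.085, 0, -1.615, -0.334], TCP at [0.201, 0.565, 0.253] pointing down, gripper open.
Joint ranges: [-2.56, 2.56], [-1.29, 2.01], [-1.08, 1.49], [-3.29, 1.98], [-2.81, -0.18], [-2.99, 2.99]. Speed limits (rad/s): [2.57, 2.57, 3.01, 3.14, 3.14, 3.14].

## Interface

Orientations are given as a rotation vector (axis times angle).
In Python, from station import get_obs, get_image, job, finder gives the robot as it stands. The module is installed in compiled form; this text tells all that it offers.
- The arm moves only by the tool apply_moves, never from a script. Its argument "plan" is a list that holds one entry, the list of rows, each a list of 5 numbers: the closure, from -1 (fully open) to 1 (shut), then the shift along the tool's x, y, z scaled (see below), then the turn about the tool's z scaled (see below). A call has 1 to 5 rows; each row shifts and turns the commanded pose from where the row before left it, along the tool's axes as they then stand; what a row does not reach is not made up. The controller multiplies each number of a shift by 20 mm and each number of a turn by 0.12 rad. A row lasts 1/12 s, in which the tool goes at most 41.7 mm and 7.16 degrees, less where a joint would pass 70% of its speed; a pose out of reach is approached as far as the arm can. A call with a number of a shift or a turn outside -1 to 1 is refused whole. A call with a gripper value outside its range is refused whole. The fingers move at their own pace and stop on an object; "squeeze" is the grip in N (left out, the last holds). Time passes only in rows, so rows that do not move let the fingers close. It gives the time, the measured TCP pose, the force, the opening and the grip force at its end, in the units of the state.
- get_obs(): the state, without advancing time (a new reading comes with each control period).
- get_image(name): name is "scene" or "side" or "wrist"; returns a dict with "image" (420x560x3 uint8, red, green, blue), "camera_matrix" (3x3 intrinsics, pixels), "origin" and "rotation" of the camera in the world. Camera axes: x right, y up, looking along -z (the intrinsics and any distortion apply to the point x, -y, -z); pixel columns grow to the right and rows downward; lengths in m; the calibration is good to about 2 mm. A picture is of the moment at which its call begins. There is no depth.
- job.finish_job(): hands the job in; it is judged then, once.
Trained networks look in a picture, given as the dict that the camera call returned (one of the last four; its "shot" number tells which), for a name from the list of things; names that differ only in an ending like _2 or _b are one class to them, and where a whole thing is asked for, a point or a joint stands for the part that bears it (a point fixed in the world has none). Each returns a list of dicts, best first, with "score" (0 to 1); they miss things now and then, are a little off and sometimes report something else, mostly with a low value. They report only what shows in the picture. A call takes as long as a camera call. They do not tell look-alikes from the thing itself.
- finder.look_for(name, picture): "box" ([left, top, right, bottom] in pixels, round what is visible of it).
The state is a dict: "clock": time; "joints": joint angles; "joint_vel": joint speeds; "joint_torque": joint torques, N m; "ee_pos": TCP position; "orientation": TCP orientation; "force": force on the tool from outside, world axes, zero at the start; "torque": the same for the moment, N m; "opening": opening from 0.0 (shut) to 1.0 (fully open); "finger_force": force on a finger pad.
Only numpy, scipy, OpenCV 4.12 (cv2) and the standard library are available. Lean on these libraries where they do the work, as an engineer would, in place of code of your own. Each camera call takes 0.05 s, during which the arm holds its last target. There are 200 camera calls.

## Working session

There is one attempt and no reset: what is moved stays moved. The work goes in short steps, Python scripts to look and compute and a tool call to move; the robot and the scene stay as the last step left them, time stands still between calls to the robot, and variables do not carry over. Pictures are saved under pics/ and viewed, at most 14 in all, crops included, and the job is handed in when it is done.

Besides the shell and the picture viewer there is one more tool, called after ">>>" by a JSON object that holds its "fn" and its "kwargs", one argument or row to a line. apply_moves: Moves the arm, as the interface text tells. Shifts and turns lie within -1 to 1; 1 stands for 20 mm of shift or 0.12 rad of turn. Its arguments: {"type":"object","properties":{"plan":{"type":"array","items":{"type":"array","items":{"type":"array","items":{"type":"number"}}}},"squeeze":{"type":"number"}},"required":["plan"]}

```bash
mkdir -p pics; cat > h.py <<'E'
import numpy as np, cv2
from station import get_obs,get_image,job,finder
def save(p,n): cv2.imwrite('pics/'+n,cv2.cvtColor(p['image'],cv2.COLOR_RGB2BGR))
def ray(p,u,v):
    d=np.linalg.inv(p['camera_matrix'])@np.array([u,v,1.]); d=np.array([d[0],-d[1],-d[2]])
    return np.array(p['origin']),np.array(p['rotation'])@d
def at(p,u,v,z):
    o,d=ray(p,u,v); return o+d*(z-o[2])/d[2]
def proj(p,X):
    c=np.array(p['rotation']).T@(np.array(X)-p['origin']); q=p['camera_matrix']@np.array([c[0],-c[1],-c[2]]); return q[:2]/q[2]
E
python3 - <<'E'
from h import *
print(get_obs())
for n in ['scene','side','wrist']:
    p=get_image(n); save(p,n+'0.png'); print(n,p.keys(),np.round(p['origin'],3),np.round(p['rotation'],3).tolist(),np.round(p['camera_matrix'],1).tolist())
    for t in ['tube','piston','cap','bump','strip_rack','assembly_rack','grease','driver','spanner','pad_cap']:
        print(t,[(np.round(r['box']).astype(int).tolist(),round(r['score'],2)) for r in finder.look_for(t,p)[:3]])
E
```

```text
{'clock': 0.0, 'joints': array([ 1.56369594e+00,  4.08268030e-02,  8.38056647e-02, -4.57476115e-04,
       -1.61550226e+00, -3.33674451e-01]), 'joint_vel': array([ 3.18791287e-04, -6.17142301e-04,  1.76368681e-04, -8.00321802e-04,
        6.57926174e-05, -5.36080841e-04]), 'joint_torque': array([ 1.33164758e-03, -3.68204176e+01,  3.47408903e+01,  6.93180576e+00,
       -5.36032225e-03, -2.66336265e-06]), 'ee_pos': array([0.20037003, 0.56524738, 0.25226872]), 'orientation': array([ 3.09435240e+00, -5.32368983e-01, -2.67199677e-04]), 'force': array([1.11638959, 0.67620636, 0.30692784]), 'torque': array([ 0.01227584,  0.00259464, -0.03612055]), 'finger_force': 0.0, 'opening': 1.0020943259377495}
scene dict_keys(['image', 'camera_matrix', 'origin', 'rotation', 'shot']) [ 1.04  -0.502  1.062] [0.542, 0.209, 0.751] [[495.9, 0.0, 276.4], [0.0, 495.9, 208.2], [0.0, 0.0, 1.0]]
tube [([305, 133, 321, 158], 0.79), ([299, 147, 324, 166], 0.32)]
piston []
cap [([325, 126, 339, 150], 0.63), ([360, 178, 375, 202], 0.6)]
bump [([270, 116, 380, 184], 0.72), ([347, 115, 364, 140], 0.6)]
strip_rack [([
[... 639 characters left out ...]
[261, 291, 284, 326], 0.87)]
strip_rack [([303, 222, 383, 229], 0.7), ([236, 239, 325, 361], 0.68), ([254, 311, 285, 331], 0.27)]
assembly_rack [([295, 158, 342, 219], 0.56), ([276, 267, 299, 300], 0.2)]
grease [([204, 207, 236, 245], 0.64)]
driver [([339, 222, 379, 230], 0.59), ([261, 289, 282, 327], 0.4)]
spanner [([202, 190, 270, 200], 0.71), ([289, 244, 307, 277], 0.22)]
pad_cap [([285, 292, 297, 306], 0.67)]
wrist dict_keys(['image', 'camera_matrix', 'origin', 'rotation', 'shot']) [0.275 0.539 0.373] [-0.212, 0.298, -1.893] [[323.0, 0.0, 287.4], [0.0, 323.0, 210.0], [0.0, 0.0, 1.0]]
tube []
piston []
cap []
bump []
strip_rack []
assembly_rack []
grease []
driver []
spanner []
pad_cap []
```

```bash
sed -i "s/np.array(p\['rotation'\])/R(p)/g" h.py; cat >> h.py <<'E'
def R(p): return cv2.Rodrigues(np.array(p['rotation'],float))[0]
E
python3 - <<'E'
import cv2
a=cv2.imread('pics/scene0.png')[100:310,130:400]; cv2.imwrite('pics/sc.png',cv2.resize(a,None,fx=2.8,fy=2.8,interpolation=cv2.INTER_CUBIC))
a=cv2.imread('pics/side0.png')[140:370,170:400]; cv2.imwrite('pics/sd.png',cv2.resize(a,None,fx=2.6,fy=2.6,interpolation=cv2.INTER_CUBIC))
E
```

```text
(no output)
```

View pics/sc.png

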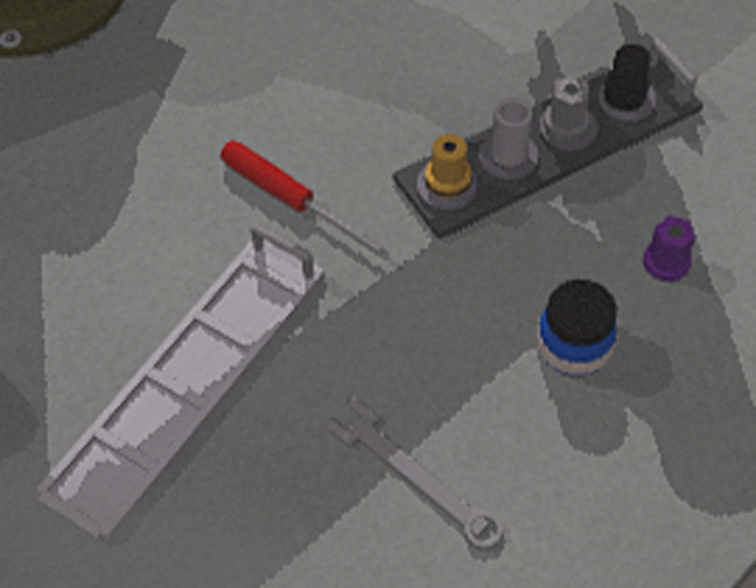

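View pics/sd.png

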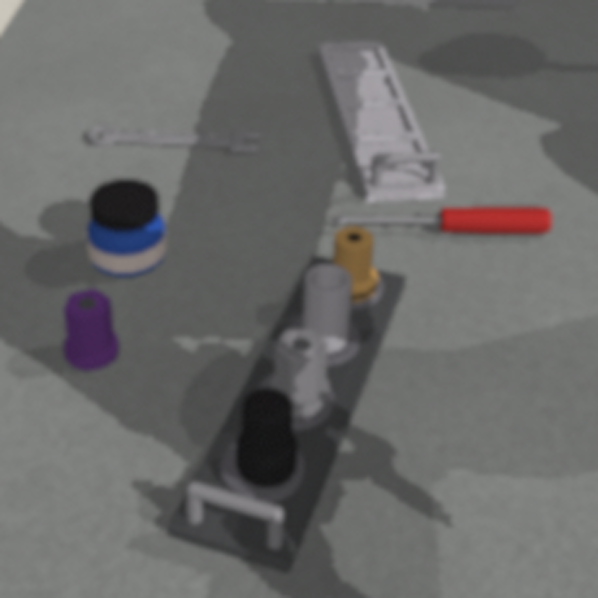

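```bash
python3 - <<'E'
from h import *
P={n:get_image(n) for n in('scene','side')}
def g(n,pts,z):
    ox,oy,s=(130,100,2.8) if n=='scene' else (170,140,2.6)
    return np.array([at(P[n],ox+x/s,oy+y/s,z)[:2] for x,y in pts])
for n,k,pts in [('scene','strip',[(395,178),(440,235),(703,105)]),('side','strip',[(315,257),(405,277),(290,570),(167,525)]),
 ('scene','asm',[(40,490),(102,535),(323,280),(250,243)]),('side','asm',[(320,43),(383,43),(442,190),(366,197)])]:
    q=g(n,pts,.012); print(n,k,q.round(3).tolist(),'mean',q.mean(0).round(3))
    m=[np.linalg.norm(q[i]-q[i-1]).round(3) for i in range(len(q))]; print(m)
tops={'bump':((630,53),(267,402),.078),'cap':((571,88),(301,342),.068),'tube':((513,106),(327,275),.078),'piston':((449,145),(354,238),.068)}
for k,(a,b,z) in tops.items(): print(k,g('scene',[a],z).round(3),g('side',[b],z).round(3))
for k,a,b,z in[('grease',(582,305),(125,196),.062),('purple',(677,228),(88,303),.05)]: print(k,g('scene',[a],z).round(3),g('side',[b],z).round(3))
for k,a in[('driver',[(232,150),(305,195),(387,255)]),('spanner',[(345,425),(485,530)])]: print(k,g('scene',a,.01).round(3).tolist())
E
```

```text
scene strip [[0.475, 0.077], [0.551, 0.059], [0.628, 0.355]] mean [0.551 0.164]
[np.float64(0.318), np.float64(0.078), np.float64(0.306)]
side strip [[0.541, 0.063], [0.463, 0.082], [0.54, 0.384], [0.622, 0.358]] mean [0.542 0.222]
[np.float64(0.306), np.float64(0.08), np.float64(0.311), np.float64(0.086)]
scene asm [[0.492, -0.359], [0.56, -0.348], [0.509, -0.052], [0.432, -0.071]] mean [ 0.499 -0.207]
[np.float64(0.294), np.float64(0.068), np.float64(0.301), np.float64(0.079)]
side asm [[0.557, -0.353], [0.482, -0.362], [0.426, -0.055], [0.498, -0.035]] mean [ 0.491 -0.201]
[np.float64(0.324), np.float64(0.075), np.float64(0.312), np.float64(0.075)]
bump [[0.565 0.304]] [[0.563 0.306]]
cap [[0.548 0.238]] [[0.545 0.235]]
tube [[0.529 0.177]] [[0.529 0.17 ]]
piston [[0.513 0.108]] [[0.51  0.107]]
grease [[0.711 0.064]] [[0.707 0.061]]
purple [[0.715 0.193]] [[0.71  0.189]]
driver [[0.338, -0.008], [0.427, 0.004], [0.531, 0.009]]
spanner [[0.628, -0.14], [0.778, -0.128]]
```

Strip-down rack, counted from the handle: bump, steel cap, tube, piston. The two cap candidates in the scene picture are the steel one at (332,138) and the purple one at (367,190). The steel one, standing on the rack, is meant. The enlarged crop confirms it: the purple one stands off the rack. Next I turn the gripper to the strip-down rack and hover over it.

>>> {"fn": "apply_moves", "kwargs": {
  "plan": [
    [[-1,1,0,0,1],[-1,1,0,0,1],[-1,1,0,0,1],[-1,1,0,0,1],[-1,1,0,0,1]]
  ],
  "squeeze": 40
}}

```text
clock: 2.17
ee_pos: [0.2837, 0.5109, 0.253]
orientation: [2.796, -1.432, 0.0]
force: [0.4, -0.1, -0.4]
opening: 0.998
finger_force: 0.0
```

>>> {"fn": "apply_moves", "kwargs": {
  "plan": [
    [[-1,1,0,0,1],[-1,1,0,0,1],[-1,1,0,0,1],[-1,1,0,0,1],[-1,1,0,0,1]]
  ]
}}

```text
clock: 2.58
ee_pos: [0.3209, 0.4192, 0.2531]
orientation: [2.247, -2.195, 0.0]
force: [0.2, 0.3, -0.2]
opening: 1.002
finger_force: 0.0
```

>>> {"fn": "apply_moves", "kwargs": {
  "plan": [
    [[-1,1,0,0,1],[-1,1,0,0,1],[-1,0,-1,0,0.4],[-1,0,-1,0,0],[-1,0,-1,0,0]]
  ]
}}

```text
clock: 3.0
ee_pos: [0.378, 0.3655, 0.2539]
orientation: [-1.917, 2.487, 0.001]
force: [-0.2, -0.5, 0.3]
opening: 0.997
finger_force: 0.0
```

>>> {"fn": "apply_moves", "kwargs": {
  "plan": [
    [[-1,0,-1,0,0],[-1,0,-1,0,0],[-1,0,-1,0,0],[-1,0,-1,0,0],[-1,0,-1,0,0]]
  ]
}}

```text
clock: 3.42
ee_pos: [0.4751, 0.34, 0.2533]
orientation: [-1.917, 2.489, -0.0]
force: [-0.1, 1.0, -0.0]
opening: 0.999
finger_force: 0.0
```

>>> {"fn": "apply_moves", "kwargs": {
  "plan": [
    [[-1,0,-1,0,0],[-1,0,-1,0,0],[-1,0,0,0,0],[-1,0,0,0,0],[-1,0,0,0,0]]
  ]
}}

```text
clock: 3.83
ee_pos: [0.5126, 0.3302, 0.2531]
orientation: [1.917, -2.489, -0.0]
force: [0.1, 0.9, -0.6]
opening: 0.997
finger_force: 0.0
```

```bash
python3 - <<'E'
from h import *
p=get_image('wrist'); save(p,'w1.png'); np.save('w1.npy',p,allow_pickle=True)
print(p['origin'],p['rotation'])
for t in ['tube','piston','cap','bump','strip_rack']:
    print(t,[(np.round(r['box']).astype(int).tolist(),round(r['score'],2)) for r in finder.look_for(t,p)[:3]])
E
```

```text
[0.49191248 0.25378737 0.37260936] [-0.05839499 -0.44972057  2.8518688 ]
tube [([196, 1, 250, 56], 0.89)]
piston [([203, 78, 259, 133], 0.59)]
cap [([207, 89, 256, 129], 0.75), ([27, 81, 102, 123], 0.55)]
bump [([213, 153, 257, 206], 0.95)]
strip_rack [([182, 0, 270, 231], 0.58)]
```

View pics/w1.png

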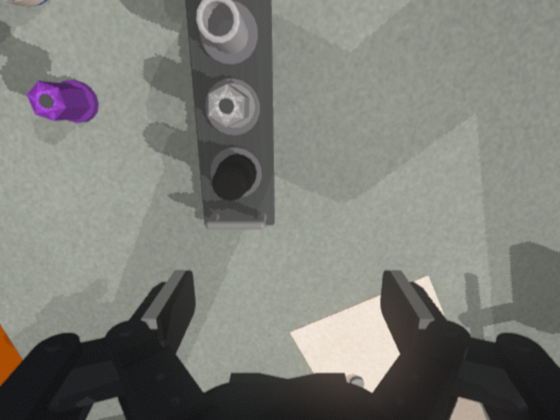

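```bash
python3 - <<'E'
from h import *
p=np.load('w1.npy',allow_pickle=True).item()
for n,(u,v),z in[('tube',(218,20),.078),('cap',(229,106),.068),('bump',(235,178),.078),('padbump',(236,174),.018),('rackBL',(206,222),.012),('rackBR',(274,222),.012),('L2',(186,10),.012),('R2',(272,10),.012)]: print(n,at(p,u,v,z).round(4))
e=get_obs()['ee_pos']
for n,z in(('grasp bump .32',.06),): print(proj(p,[.565,.305,z]),proj(p,[.5465,.2365,.068]))
E
```

```text
tube [0.5294 0.1762 0.078 ]
cap [0.5428 0.2408 0.068 ]
bump [0.5554 0.3033 0.078 ]
padbump [0.5658 0.3094 0.018 ]
rackBL [0.619  0.3565 0.012 ]
rackBR [0.5409 0.377  0.012 ]
L2 [0.5653 0.1426 0.012 ]
R2 [0.484 0.164 0.012]
[228.98977549 178.14454622] [223.56394939 102.18198149]
```

>>> {"fn": "apply_moves", "kwargs": {
  "plan": [
    [[-1,0.5,-1,0,0],[-1,0,-1,1,0],[-1,0,-0.75,1,0],[-1,0,0,1,0],[-1,0,0,1,0]]
  ]
}}

```text
clock: 4.55
ee_pos: [0.5638, 0.3062, 0.1721]
orientation: [1.916, -2.489, -0.0]
force: [0.7, -0.1, -0.6]
opening: 1.0
finger_force: 0.0
```

>>> {"fn": "apply_moves", "kwargs": {
  "plan": [
    [[-1,0,0,1,0],[-1,0,0,1,0],[-1,0,0,0,0],[-1,0,0,0,0],[-1,0,0,0,0]]
  ]
}}

```text
clock: 4.97
ee_pos: [0.5639, 0.3069, 0.1351]
orientation: [-1.917, 2.487, -0.001]
force: [1.0, -0.6, 1.2]
opening: 0.998
finger_force: 0.0
```

```bash
python3 - <<'E'
from h import *
p=get_image('wrist'); save(p,'w2.png'); np.save('w2.npy',p,allow_pickle=True)
print(get_obs()['ee_pos'],[(k,proj(p,x).round()) for k,x in dict(bump=[.563,.306,.078],cap=[.546,.24,.068],tube=[.528,.172,.078],piston=[.51,.1045,.068]).items()])
E
```

```text
[0.56407213 0.30703848 0.13552794] [('bump', array([288., 244.])), ('cap', array([287., 124.])), ('tube', array([288., -32.])), ('piston', array([ 288., -217.]))]
```

View pics/w2.png

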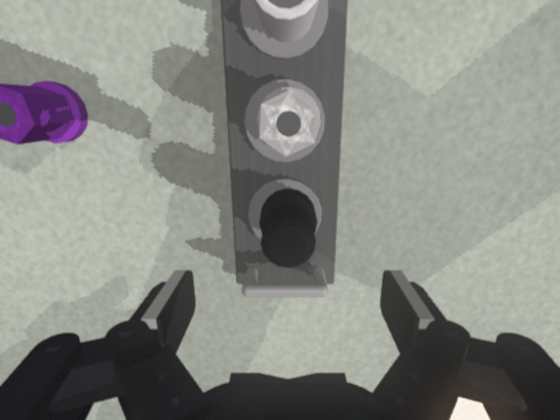

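The gripper is centred on the bump: its top is seen at (288,241) against a predicted (288,244). The cap at (288,123) also matches. I go down and grip.

>>> {"fn": "apply_moves", "kwargs": {
  "plan": [
    [[-1,0,0,1,0],[-1,0,0,1,0],[-1,0,0,1,0],[-1,0,0,0.6,0],[-1,0,0,0,0]]
  ]
}}

```text
clock: 5.43
ee_pos: [0.5625, 0.306, 0.0592]
orientation: [1.915, -2.486, -0.0]
force: [0.2, -0.7, -0.8]
opening: 1.0
finger_force: 0.0
```

>>> {"fn": "apply_moves", "kwargs": {
  "plan": [
    [[1,0,0,0,0],[1,0,0,0,0],[1,0,0,0,0],[1,0,0,0,0],[1,0,0,0,0]]
  ]
}}

```text
clock: 5.85
ee_pos: [0.5641, 0.307, 0.0629]
orientation: [-1.916, 2.487, -0.0]
force: [-0.3, 1.3, 6.2]
opening: 0.391
finger_force: 38.6
```

>>> {"fn": "apply_moves", "kwargs": {
  "plan": [
    [[1,0,0,0,0],[1,0,0,0,0],[1,0,0,0,0],[1,0,0,0,0],[1,0,0,0,0]]
  ]
}}

```text
clock: 6.27
ee_pos: [0.5641, 0.307, 0.0629]
orientation: [-1.916, 2.487, -0.001]
force: [-0.6, 0.2, 5.1]
opening: 0.386
finger_force: 38.4
```

>>> {"fn": "apply_moves", "kwargs": {
  "plan": [
    [[1,0,0,-1,0],[1,0,0,-1,0],[1,0,0,-1,0],[1,0,0,-1,0],[1,0,0,-1,0]]
  ]
}}

```text
clock: 6.68
ee_pos: [0.5631, 0.3064, 0.1617]
orientation: [1.916, -2.488, -0.0]
force: [0.2, 0.3, -0.8]
opening: 0.389
finger_force: 37.6
```

>>> {"fn": "apply_moves", "kwargs": {
  "plan": [
    [[1,1,0,-0.5,0],[1,1,0,0,0],[1,1,0,0,0],[1,1,0,0,0],[1,1,0,0,0]]
  ]
}}

```text
clock: 7.1
ee_pos: [0.5373, 0.2089, 0.1708]
orientation: [1.917, -2.488, -0.001]
force: [0.4, 0.2, -0.2]
opening: 0.39
finger_force: 37.6
```

>>> {"fn": "apply_moves", "kwargs": {
  "plan": [
    [[1,1,0,0,0],[1,1,0,0,0],[1,1,0,0,0],[1,1,0,0,0],[1,1,0,0,0]]
  ]
}}

```text
clock: 7.52
ee_pos: [0.5118, 0.1122, 0.1709]
orientation: [1.917, -2.488, -0.001]
force: [-0.4, -0.1, 0.2]
opening: 0.386
finger_force: 37.6
```

>>> {"fn": "apply_moves", "kwargs": {
  "plan": [
    [[1,1,0,0,0],[1,1,0,0,0],[1,1,0,0,0],[1,1,0,0,0],[1,1,0,0,0]]
  ]
}}

```text
clock: 7.93
ee_pos: [0.4863, 0.0156, 0.171]
orientation: [1.917, -2.488, -0.001]
force: [1.2, -0.5, -0.9]
opening: 0.387
finger_force: 37.6
```

>>> {"fn": "apply_moves", "kwargs": {
  "plan": [
    [[1,1,-0.5,0,-1],[1,1,-0.4,0,-1],[1,1,0,0,-1],[1,0.5,0,0,-0.7],[1,0,0,0,0]]
  ]
}}

```text
clock: 8.35
ee_pos: [0.497, -0.058, 0.1709]
orientation: [2.419, -2.004, -0.001]
force: [0.0, 0.1, -0.1]
opening: 0.393
finger_force: 37.6
```

```bash
python3 - <<'E'
from h import *
for _ in range(3): p=get_image('wrist')
save(p,'w3.png'); np.save('w3.npy',p,allow_pickle=True)
o=get_obs();print(o['ee_pos'],o['orientation'],o['opening'])
c=np.array([.495,-.204,.012]);d=np.array([-.185,.983,0]);x=np.array([.983,.185,0])
for y in(-.155,-.105,-.035,.035): print(y,proj(p,c+y*d-.038*x).round(),proj(p,c+y*d+.038*x).round())
E
```

```text
[ 0.49710484 -0.05601485  0.17102314] [ 2.41564192e+00 -2.00823257e+00 -7.27240897e-04] 0.3854642587449316
-0.155 [ 396. -276.] [ 271. -275.]
-0.105 [ 388. -168.] [ 272. -168.]
-0.035 [379. -41.] [274. -41.]
0.035 [371.  65.] [275.  65.]
```

View pics/w3.png

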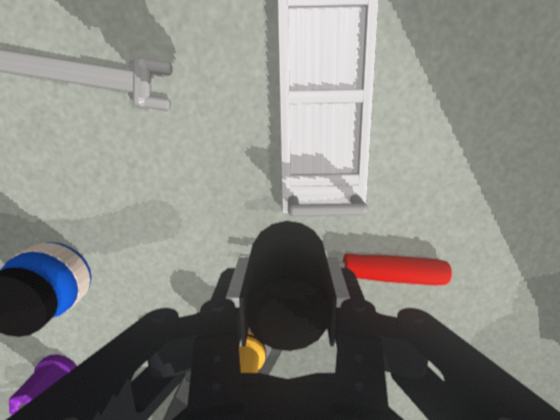

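```bash
python3 - <<'E'
from h import *
p=np.load('w3.npy',allow_pickle=True).item()
L=[(278.5,3),(282,97),(285,180)];Rr=[(377.5,3),(371.5,97),(367,180)]
for a,b in zip(L,Rr):
    A,B=at(p,*a,.012),at(p,*b,.012); print(A[:2].round(4),B[:2].round(4),'mid',((A+B)/2)[:2].round(4),'w',np.linalg.norm(A-B).round(4),'yaw',np.arctan2((A-B)[1],(A-B)[0]).round(3))
o=get_obs()['orientation'];print(2*np.arctan2(o[1],o[0]))
E
```

```text
[ 0.5308 -0.2049] [ 0.4578 -0.2184] mid [ 0.4943 -0.2117] w 0.0743 yaw 0.184
[ 0.5164 -0.1398] [ 0.4448 -0.1531] mid [ 0.4806 -0.1465] w 0.0728 yaw 0.184
[ 0.5015 -0.0725] [ 0.4306 -0.0857] mid [ 0.4661 -0.0791] w 0.0721 yaw 0.184
-1.3871277311380923
```

>>> {"fn": "apply_moves", "kwargs": {
  "plan": [
    [[1,1,0.5,0,0],[1,1,0.5,0,0],[1,1,0.5,0,0],[1,1,0,0,0],[1,1,0,0,0]]
  ]
}}

```text
clock: 8.92
ee_pos: [0.4863, -0.1601, 0.1716]
orientation: [-2.417, 2.006, -0.001]
force: [-0.1, 0.8, -0.6]
opening: 0.388
finger_force: 37.6
```

>>> {"fn": "apply_moves", "kwargs": {
  "plan": [
    [[1,1,0,0,0],[1,1,0,0,0],[1,1,0,0,0],[1,1,0,0,0],[1,0,0,0,0]]
  ]
}}

```text
clock: 9.33
ee_pos: [0.5014, -0.2402, 0.1708]
orientation: [2.414, -2.008, -0.001]
force: [-0.7, 1.0, -0.6]
opening: 0.389
finger_force: 37.6
```

```bash
python3 - <<'E'
from h import *
for _ in range(3): p=get_image('wrist')
save(p,'w4.png'); np.save('w4.npy',p,allow_pickle=True)
o=get_obs();print(o['ee_pos'],o['orientation'],o['opening'])
c=np.array([.4945,-.208,.012]);d=np.array([-.19,.982,0]);x=np.array([.982,.19,0])
for y in(-.155,-.135,-.07,0,.07): print(y,proj(p,c+y*d+.038*x).round(),proj(p,c+y*d-.038*x).round())
E
```

```text
[ 0.50115946 -0.23796134  0.17103324] [ 2.41751728e+00 -2.00619149e+00 -9.07291854e-04] 0.39069349192420305
-0.155 [238.  45.] [336.  44.]
-0.135 [239.  73.] [335.  72.]
-0.07 [243. 155.] [332. 154.]
0 [247. 231.] [329. 230.]
0.07 [250. 297.] [326. 296.]
```

View pics/w4.png

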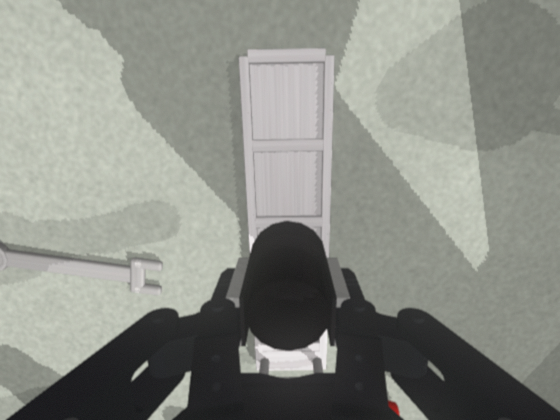

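```bash
python3 - <<'E'
from h import *
p=get_image('scene')
for a in[(223,336),(176,394),(125,452)]: print(at(p,130+a[0]/2.8,100+a[1]/2.8,.012)[:2].round(4))
p=np.load('w4.npy',allow_pickle=True).item()
for l,r,v in[(244,329,146),(249,328,221),(241,334,64),(243,332,139)]: print(v,((at(p,l,v,.012)+at(p,r,v,.012))/2)[:2].round(4))
E
```

```text
[ 0.4892 -0.1546]
[ 0.5039 -0.2217]
[ 0.5155 -0.2877]
146 [ 0.5097 -0.2837]
221 [ 0.4955 -0.2174]
64 [ 0.5207 -0.3467]
139 [ 0.51   -0.2896]
```

>>> {"fn": "apply_moves", "kwargs": {
  "plan": [
    [[1,1,0,0,0],[1,1,0,0,0],[1,1,0,0,0],[1,1,0,0,0],[1,0.1,0,0,0]]
  ]
}}

```text
clock: 9.95
ee_pos: [0.5165, -0.3204, 0.1711]
orientation: [2.417, -2.006, -0.0]
force: [-0.3, 0.6, 0.5]
opening: 0.387
finger_force: 37.6
```

>>> {"fn": "apply_moves", "kwargs": {
  "plan": [
    [[1,0,0,1,0],[1,0,0,1,0],[1,0,0,1,0],[1,0,0,1,0],[1,0,0,1,0]]
  ]
}}

```text
clock: 10.37
ee_pos: [0.5165, -0.318, 0.0707]
orientation: [-2.419, 2.004, -0.001]
force: [0.4, 0.7, -0.4]
opening: 0.389
finger_force: 37.6
```

>>> {"fn": "apply_moves", "kwargs": {
  "plan": [
    [[1,0,0,0.5,0],[1,0,0,0.2,0],[1,0,0,0.1,0],[1,0,0,0,0],[1,0,0,0,0]]
  ]
}}

```text
clock: 10.78
ee_pos: [0.517, -0.3194, 0.0569]
orientation: [-2.418, 2.005, -0.003]
force: [-0.2, 0.1, 0.2]
opening: 0.389
finger_force: 37.6
```

>>> {"fn": "apply_moves", "kwargs": {
  "plan": [
    [[1,0,0,0.1,0],[1,0,0,0.1,0],[1,0,0,0,0],[1,0,0,0,0],[1,0,0,0,0]]
  ]
}}

```text
clock: 11.2
ee_pos: [0.5162, -0.3194, 0.0514]
orientation: [2.418, -2.006, 0.0]
force: [0.9, 0.7, -0.2]
opening: 0.388
finger_force: 37.6
```

>>> {"fn": "apply_moves", "kwargs": {
  "plan": [
    [[1,0,0,0.05,0],[1,0,0,0.05,0],[1,0,0,0,0],[1,0,0,0,0],[1,0,0,0,0]]
  ]
}}

```text
clock: 11.62
ee_pos: [0.5164, -0.3196, 0.0509]
orientation: [2.418, -2.005, 0.002]
force: [-2.9, 2.9, 6.3]
opening: 0.388
finger_force: 38.8
```

>>> {"fn": "apply_moves", "kwargs": {
  "plan": [
    [[-1,0,0,0,0],[-1,0,0,0,0],[-1,0,0,0,0],[-1,0,0,0,0],[-1,0,0,-0.5,0]]
  ]
}}

```text
clock: 12.03
ee_pos: [0.515, -0.3187, 0.0571]
orientation: [2.417, -2.005, -0.006]
force: [0.3, 0.4, -0.2]
opening: 1.0
finger_force: 0.0
```

>>> {"fn": "apply_moves", "kwargs": {
  "plan": [
    [[-1,0,0,-1,0],[-1,0,0,-1,0],[-1,0,0,-1,0],[-1,0,0,-1,0],[-1,0,0,-1,1]]
  ]
}}

```text
clock: 12.45
ee_pos: [0.5162, -0.3194, 0.1612]
orientation: [-2.294, 2.146, -0.001]
force: [-0.0, -0.0, 0.7]
opening: 1.0
finger_force: 0.0
```

>>> {"fn": "apply_moves", "kwargs": {
  "plan": [
    [[-1,0,0,-0.5,1],[-1,0,0,0,1],[-1,0,0,0,0.7],[-1,0,0,0,0],[-1,0,0,0,0]]
  ]
}}

```text
clock: 12.87
ee_pos: [0.5163, -0.3193, 0.1698]
orientation: [-1.921, 2.486, -0.001]
force: [0.3, -0.6, -0.3]
opening: 1.001
finger_force: 0.0
```

```bash
python3 - <<'E'
from h import *
p=get_image('side'); a=p['image'][140:290,270:380]
cv2.imwrite('pics/s2.png',cv2.resize(a[...,::-1],None,fx=4,fy=4,interpolation=cv2.INTER_CUBIC))
E
```

```text
(no output)
```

View pics/s2.png

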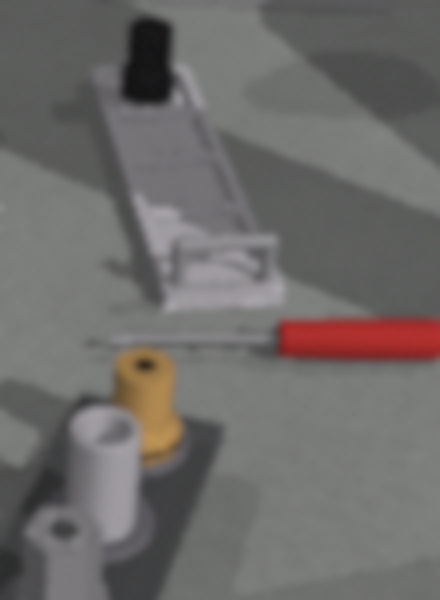

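The picture shows the bump upright in the far pocket, at about (148,60) in the crop. Next is the cap.

>>> {"fn": "apply_moves", "kwargs": {
  "plan": [
    [[-1,-1,0.21,0,0],[-1,-1,0.21,0,0],[-1,-1,0.21,0,0],[-1,-1,0.21,0,0],[-1,-1,0.21,0,0]]
  ]
}}

```text
clock: 13.33
ee_pos: [0.5213, -0.2164, 0.1694]
orientation: [1.92, -2.486, 0.0]
force: [0.7, -0.2, -0.7]
opening: 1.003
finger_force: 0.0
```

>>> {"fn": "apply_moves", "kwargs": {
  "plan": [
    [[-1,-1,0.21,0,0],[-1,-1,0.21,0,0],[-1,-1,0.21,0,0],[-1,-1,0.21,0,0],[-1,-1,0.21,0,0]]
  ]
}}

```text
clock: 13.75
ee_pos: [0.5265, -0.1143, 0.1695]
orientation: [1.92, -2.486, 0.0]
force: [0.9, -0.2, -0.4]
opening: 0.999
finger_force: 0.0
```

>>> {"fn": "apply_moves", "kwargs": {
  "plan": [
    [[-1,-1,0.21,0,0],[-1,-1,0.21,0,0],[-1,-1,0.21,0,0],[-1,-1,0.21,0,0],[-1,-1,0.21,0,0]]
  ]
}}

```text
clock: 14.17
ee_pos: [0.5318, -0.0122, 0.1695]
orientation: [1.92, -2.486, 0.0]
force: [0.7, 0.6, 0.1]
opening: 0.999
finger_force: 0.0
```

>>> {"fn": "apply_moves", "kwargs": {
  "plan": [
    [[-1,-1,0.21,0,0],[-1,-1,0.21,0,0],[-1,-1,0.21,0,0],[-1,-1,0.21,0,0],[-1,-1,0.21,0,0]]
  ]
}}

```text
clock: 14.58
ee_pos: [0.537, 0.0898, 0.1694]
orientation: [1.92, -2.486, 0.0]
force: [0.1, 0.1, 0.4]
opening: 0.999
finger_force: 0.0
```

>>> {"fn": "apply_moves", "kwargs": {
  "plan": [
    [[-1,-1,0.21,0,0],[-1,-1,0.21,0,0],[-1,-1,0.21,0,0],[-1,-1,0.21,0,0],[-1,-1,0.21,0,0]]
  ]
}}

```text
clock: 15.0
ee_pos: [0.5422, 0.1919, 0.1694]
orientation: [1.92, -2.486, 0.0]
force: [0.9, -0.2, -0.0]
opening: 0.999
finger_force: 0.0
```

>>> {"fn": "apply_moves", "kwargs": {
  "plan": [
    [[-1,-1,0.21,0,0],[-1,-1,0.21,0,0],[-1,-0.4,0,0,0],[-1,0,0,0,0],[-1,0,0,0,0]]
  ]
}}

```text
clock: 15.42
ee_pos: [0.5463, 0.2393, 0.1691]
orientation: [1.919, -2.487, 0.0]
force: [-0.7, -0.6, 0.1]
opening: 1.0
finger_force: 0.0
```

```bash
python3 - <<'E'
from h import *
for _ in range(2): p=get_image('wrist')
save(p,'w5.png')
o=get_obs();print(o['ee_pos'],o['orientation'],[(k,proj(p,x).round()) for k,x in dict(cap=[.546,.24,.068],tube=[.528,.172,.078],piston=[.51,.1045,.068]).items()])
E
```

```text
[0.54647339 0.23863798 0.16940568] [ 1.91707687e+00 -2.48864878e+00  3.73330124e-04] [('cap', array([288., 222.])), ('tube', array([288., 122.])), ('piston', array([289.,  -1.]))]
```

View pics/w5.png

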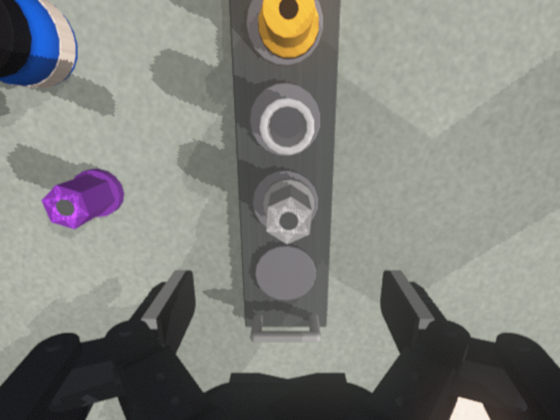

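Cap hole is at (288,221), as predicted, and its flats face the fingers. I go down and grip.

>>> {"fn": "apply_moves", "kwargs": {
  "plan": [
    [[-1,0,0,1,0],[-1,0,0,1,0],[-1,0,0,1,0],[-1,0,0,1,0],[-1,0,0,1,0]]
  ]
}}

```text
clock: 15.93
ee_pos: [0.5466, 0.2384, 0.0688]
orientation: [-1.916, 2.489, -0.0]
force: [-0.2, -0.2, 0.0]
opening: 1.003
finger_force: 0.0
```

>>> {"fn": "apply_moves", "kwargs": {
  "plan": [
    [[-1,0,0,0.6,0],[-1,0,0,0,0],[-1,0,0,0,0],[-1,0,0,0,0],[1,0,0,0,0]]
  ]
}}

```text
clock: 16.35
ee_pos: [0.5473, 0.2398, 0.0592]
orientation: [-1.916, 2.487, -0.001]
force: [0.1, 0.6, -0.7]
opening: 0.887
finger_force: 0.0
```

>>> {"fn": "apply_moves", "kwargs": {
  "plan": [
    [[1,0,0,0,0],[1,0,0,0,0],[1,0,0,0,0],[1,0,0,0,0],[1,0,0,0,0]]
  ]
}}

```text
clock: 16.77
ee_pos: [0.5467, 0.2396, 0.0579]
orientation: [-1.917, 2.488, -0.0]
force: [-0.4, 0.0, 2.2]
opening: 0.373
finger_force: 40.1
```

>>> {"fn": "apply_moves", "kwargs": {
  "plan": [
    [[1,0,0,0,0],[1,0,0,0,0],[1,0,0,0,0],[1,0,0,0,0],[1,0,0,0,0]]
  ]
}}

```text
clock: 17.18
ee_pos: [0.5467, 0.2397, 0.0579]
orientation: [-1.917, 2.488, -0.0]
force: [-0.4, 0.6, 5.1]
opening: 0.375
finger_force: 40.3
```

>>> {"fn": "apply_moves", "kwargs": {
  "plan": [
    [[1,0,0,-1,0],[1,0,0,-1,0],[1,0,0,-1,0],[1,0,0,-1,0],[1,0,0,-1,0]]
  ]
}}

```text
clock: 17.6
ee_pos: [0.5458, 0.2392, 0.1567]
orientation: [1.916, -2.487, -0.001]
force: [-0.5, 0.7, -1.8]
opening: 0.375
finger_force: 40.0
```

>>> {"fn": "apply_moves", "kwargs": {
  "plan": [
    [[1,0.25,0,-0.6,0],[1,1,-0.17,0,0],[1,1,-0.17,0,0],[1,1,-0.17,0,0],[1,1,-0.17,0,0]]
  ]
}}

```text
clock: 18.02
ee_pos: [0.5371, 0.1526, 0.1679]
orientation: [1.916, -2.487, -0.001]
force: [0.5, 0.5, -1.9]
opening: 0.371
finger_force: 40.0
```

>>> {"fn": "apply_moves", "kwargs": {
  "plan": [
    [[1,1,-0.17,0,0],[1,1,-0.17,0,0],[1,1,-0.17,0,0],[1,1,-0.17,0,0],[1,1,-0.17,0,0]]
  ]
}}

```text
clock: 18.43
ee_pos: [0.5279, 0.0515, 0.168]
orientation: [1.916, -2.487, -0.002]
force: [0.9, 0.3, -0.8]
opening: 0.377
finger_force: 40.0
```

>>> {"fn": "apply_moves", "kwargs": {
  "plan": [
    [[1,1,-0.17,0,0],[1,1,-0.17,0,0],[1,1,-0.17,0,0],[1,1,-0.17,0,0],[1,1,-0.17,0,0]]
  ]
}}

```text
clock: 18.85
ee_pos: [0.5188, -0.0494, 0.168]
orientation: [1.916, -2.488, -0.002]
force: [-0.4, 0.6, -1.4]
opening: 0.375
finger_force: 40.0
```

>>> {"fn": "apply_moves", "kwargs": {
  "plan": [
    [[1,1,-0.17,0,0],[1,1,-0.17,0,0],[1,1,-0.17,0,0],[1,1,-0.17,0,0],[1,1,-0.17,0,0]]
  ]
}}

```text
clock: 19.27
ee_pos: [0.5098, -0.1503, 0.1681]
orientation: [1.916, -2.488, -0.002]
force: [1.0, 0.1, -1.6]
opening: 0.372
finger_force: 40.0
```

>>> {"fn": "apply_moves", "kwargs": {
  "plan": [
    [[1,1,-0.17,0,0],[1,1,-0.17,0,0],[1,1,-0.17,0,0],[1,1,-0.17,0,0],[1,1,-0.17,0,0]]
  ]
}}

```text
clock: 19.68
ee_pos: [0.5006, -0.2512, 0.168]
orientation: [1.916, -2.488, -0.003]
force: [0.1, 0.2, -1.2]
opening: 0.374
finger_force: 40.0
```

>>> {"fn": "apply_moves", "kwargs": {
  "plan": [
    [[1,0,0,0,-1],[1,0,0,0,-1],[1,0,0,0,-1],[1,0,0,0,-0.8],[1,0,0,0,0]]
  ]
}}

```text
clock: 20.1
ee_pos: [0.5009, -0.2503, 0.168]
orientation: [2.433, -1.987, -0.003]
force: [-0.1, -0.5, -0.7]
opening: 0.377
finger_force: 40.0
```

```bash
cat >> h.py <<'E'
def go(x,y):
    import time
    o=get_obs(); e=o['ee_pos']; r=o['orientation']; a=2*np.arctan2(r[1],r[0])
    d=np.array([x,y])-e[:2]; print('ee',e.round(4),'yaw',round(a%(2*np.pi)-2*np.pi,3),'units x,y',(d@[np.cos(a),np.sin(a)]/.02).round(2),(d@[np.sin(a),-np.cos(a)]/.02).round(2))
E
python3 - <<'E'
from h import *
p=get_image('wrist');p=get_image('wrist'); save(p,'w6.png'); go(.5028,-.2503)
c=np.array([.496,-.216,.012]);d=np.array([-.194,.981,0]);x=np.array([.981,.194,0])
for y in(-.135,-.075,-.065): print(y,proj(p,c+y*d+.038*x).round(),proj(p,c+y*d-.038*x).round())
print(proj(p,c-.105*d+[0,0,.054]))
E
```

```text
ee [ 0.5011 -0.2502  0.1684] yaw -1.376 units x,y 0.02 -0.08
-0.135 [236.  77.] [332.  77.]
-0.075 [240. 153.] [329. 153.]
-0.065 [240. 165.] [329. 165.]
[283.79083717 118.95805335]
```

View pics/w6.png

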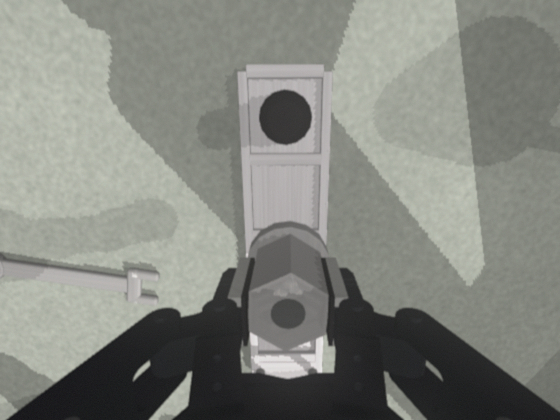

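The ribs and the bump are where predicted (rib at v≈159, bump at (285,117)). I lower the cap.

>>> {"fn": "apply_moves", "kwargs": {
  "plan": [
    [[1,0,-0.08,1,0],[1,0,0,1,0],[1,0,0,1,0],[1,0,0,1,0],[1,0,0,1,0]]
  ]
}}

```text
clock: 20.62
ee_pos: [0.5028, -0.2499, 0.068]
orientation: [2.427, -1.995, -0.001]
force: [-0.6, -0.0, -1.1]
opening: 0.373
finger_force: 40.0
```

>>> {"fn": "apply_moves", "kwargs": {
  "plan": [
    [[1,0,0,0.5,0],[1,0,0,0.3,0],[1,0,0,0.2,0],[1,0,0,0,0],[1,0,0,0,0]]
  ]
}}

```text
clock: 21.03
ee_pos: [0.5037, -0.2502, 0.0503]
orientation: [-2.43, 1.991, -0.002]
force: [0.2, -0.3, -0.6]
opening: 0.375
finger_force: 40.0
```

>>> {"fn": "apply_moves", "kwargs": {
  "plan": [
    [[1,0,0,0.05,0],[1,0,0,0.05,0],[1,0,0,0,0],[1,0,0,0,0],[1,0,0,0,0]]
  ]
}}

```text
clock: 21.45
ee_pos: [0.5032, -0.25, 0.0476]
orientation: [-2.43, 1.991, -0.0]
force: [-0.1, 0.2, -1.0]
opening: 0.371
finger_force: 40.0
```

>>> {"fn": "apply_moves", "kwargs": {
  "plan": [
    [[1,0,0,0.05,0],[1,0,0,0.05,0],[1,0,0,0.03,0],[1,0,0,0,0],[1,0,0,0,0]]
  ]
}}

```text
clock: 21.87
ee_pos: [0.5033, -0.2501, 0.0459]
orientation: [2.43, -1.991, 0.001]
force: [-2.2, 2.1, 4.7]
opening: 0.37
finger_force: 40.8
```

>>> {"fn": "apply_moves", "kwargs": {
  "plan": [
    [[-1,0,0,0,0],[-1,0,0,0,0],[-1,0,0,0,0],[-1,0,0,0,0],[-1,0,0,-0.5,0]]
  ]
}}

```text
clock: 22.28
ee_pos: [0.5019, -0.2496, 0.0527]
orientation: [2.429, -1.99, -0.006]
force: [-0.1, 0.7, -1.1]
opening: 0.999
finger_force: 0.0
```

>>> {"fn": "apply_moves", "kwargs": {
  "plan": [
    [[-1,0,0,-1,0],[-1,0,0,-1,0],[-1,0,0,-1,0],[-1,0,0,-1,0],[-1,0,0,-1,1]]
  ]
}}

```text
clock: 22.7
ee_pos: [0.5031, -0.2501, 0.1567]
orientation: [-2.307, 2.132, -0.001]
force: [0.1, -0.6, -0.4]
opening: 1.0
finger_force: 0.0
```

>>> {"fn": "apply_moves", "kwargs": {
  "plan": [
    [[-1,0,0,-0.7,1],[-1,0,0,0,1],[-1,0,0,0,0.8],[-1,0,0,0,0],[-1,0,0,0,0]]
  ]
}}

```text
clock: 23.12
ee_pos: [0.5031, -0.25, 0.1692]
orientation: [-1.921, 2.486, -0.001]
force: [-0.7, -0.2, -0.3]
opening: 0.999
finger_force: 0.0
```

>>> {"fn": "apply_moves", "kwargs": {
  "plan": [
    [[-1,-1,0.21,0,0],[-1,-1,0.21,0,0],[-1,-1,0.21,0,0],[-1,-1,0.21,0,0],[-1,-1,0.21,0,0]]
  ]
}}

```text
clock: 23.53
ee_pos: [0.5082, -0.1471, 0.1688]
orientation: [1.921, -2.485, 0.0]
force: [-0.3, -0.1, -0.2]
opening: 1.001
finger_force: 0.0
```

>>> {"fn": "apply_moves", "kwargs": {
  "plan": [
    [[-1,-1,0.21,0,0],[-1,-1,0.21,0,0],[-1,-1,0.21,0,0],[-1,-1,0.21,0,0],[-1,-1,0.21,0,0]]
  ]
}}

```text
clock: 23.95
ee_pos: [0.5134, -0.045, 0.1689]
orientation: [1.921, -2.485, 0.0]
force: [-0.7, 0.5, -0.6]
opening: 1.001
finger_force: 0.0
```

>>> {"fn": "apply_moves", "kwargs": {
  "plan": [
    [[-1,-1,0.21,0,0],[-1,-1,0.21,0,0],[-1,-1,0.21,0,0],[-1,-1,0.21,0,0],[-1,-1,0.21,0,0]]
  ]
}}

```text
clock: 24.37
ee_pos: [0.5187, 0.0571, 0.1689]
orientation: [1.921, -2.485, 0.0]
force: [0.6, -0.1, -0.1]
opening: 1.002
finger_force: 0.0
```

>>> {"fn": "apply_moves", "kwargs": {
  "plan": [
    [[-1,-1,0.21,0,0],[-1,-1,0.21,0,0],[-1,-1,0.21,0,0],[-1,-1,0.21,0,0],[-1,-1,0.21,0,0]]
  ]
}}

```text
clock: 24.78
ee_pos: [0.5239, 0.1591, 0.1688]
orientation: [1.921, -2.485, 0.0]
force: [1.1, -0.3, -0.8]
opening: 1.0
finger_force: 0.0
```

>>> {"fn": "apply_moves", "kwargs": {
  "plan": [
    [[-1,-0.85,0,0,0],[-1,0,0,0,0],[-1,0,0,0,0],[-1,0,0,0,0]]
  ]
}}

```text
clock: 25.12
ee_pos: [0.5284, 0.1743, 0.1686]
orientation: [1.918, -2.487, 0.0]
force: [0.9, 0.1, 0.0]
opening: 1.003
finger_force: 0.0
```

```bash
python3 - <<'E'
from h import *
p=get_image('wrist'); save(p,'w7.png'); go(.5287,.1745)
print([(k,proj(p,x).round()) for k,x in dict(tube=[.5287,.1745,.078],piston=[.5115,.109,.068]).items()])
for t in('tube','piston'): print(t,[(np.round(r['box']).astype(int).tolist(),round(r['score'],2)) for r in finder.look_for(t,p)[:2]])
E
```

```text
ee [0.5284 0.174  0.1687] yaw -1.829 units x,y -0.03 -0.01
[('tube', array([286., 226.])), ('piston', array([286., 124.]))]
tube [([262, 185, 312, 251], 0.88)]
piston [([259, 90, 317, 152], 0.67)]
```

View pics/w7.png

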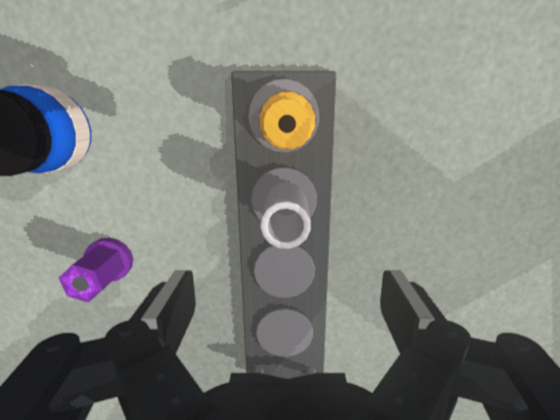

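The tube ring is at (286,225) and the piston at (287,124), both as predicted. I grip the tube.

>>> {"fn": "apply_moves", "kwargs": {
  "plan": [
    [[-1,0,0,1,0],[-1,0,0,1,0],[-1,0,0,1,0],[-1,0,0,1,0],[-1,0,0,1,0]]
  ]
}}

```text
clock: 25.68
ee_pos: [0.5284, 0.174, 0.068]
orientation: [-1.916, 2.489, -0.0]
force: [-0.4, -0.5, -0.3]
opening: 1.006
finger_force: 0.0
```

>>> {"fn": "apply_moves", "kwargs": {
  "plan": [
    [[-1,0,0,0.4,0],[-1,0,0,0,0],[-1,0,0,0,0],[-1,0,0,0,0],[1,0,0,0,0]]
  ]
}}

```text
clock: 26.1
ee_pos: [0.5291, 0.175, 0.0625]
orientation: [-1.916, 2.487, -0.001]
force: [-1.2, 0.5, 0.2]
opening: 0.883
finger_force: 0.0
```

>>> {"fn": "apply_moves", "kwargs": {
  "plan": [
    [[1,0,0,0,0],[1,0,0,0,0],[1,0,0,0,0],[1,0,0,0,0],[1,0,0,0,0]]
  ]
}}

```text
clock: 26.52
ee_pos: [0.5286, 0.1748, 0.0613]
orientation: [-1.917, 2.488, -0.001]
force: [-1.2, -0.3, 2.5]
opening: 0.399
finger_force: 40.1
```

>>> {"fn": "apply_moves", "kwargs": {
  "plan": [
    [[1,0,0,0,0],[1,0,0,0,0],[1,0,0,0,0],[1,0,0,0,0]]
  ]
}}

```text
clock: 26.85
ee_pos: [0.5286, 0.1748, 0.0612]
orientation: [-1.917, 2.488, -0.001]
force: [-0.3, -0.3, 4.3]
opening: 0.4
finger_force: 40.3
```

>>> {"fn": "apply_moves", "kwargs": {
  "plan": [
    [[1,0,0,-1,0],[1,0,0,-1,0],[1,0,0,-1,0],[1,0,0,-1,0],[1,0,0,-1,0]]
  ]
}}

```text
clock: 27.27
ee_pos: [0.5278, 0.1745, 0.1605]
orientation: [1.916, -2.487, -0.001]
force: [0.6, -0.5, -0.6]
opening: 0.394
finger_force: 39.9
```

>>> {"fn": "apply_moves", "kwargs": {
  "plan": [
    [[1,0.74,0,-0.5,0],[1,1,-0.15,0,0],[1,1,-0.15,0,0],[1,1,-0.15,0,0],[1,1,-0.15,0,0]]
  ]
}}

```text
clock: 27.68
ee_pos: [0.5148, 0.0786, 0.1695]
orientation: [1.916, -2.487, -0.001]
force: [0.8, -0.2, -1.7]
opening: 0.402
finger_force: 39.9
```

>>> {"fn": "apply_moves", "kwargs": {
  "plan": [
    [[1,1,-0.15,0,0],[1,1,-0.15,0,0],[1,1,-0.15,0,0],[1,1,-0.15,0,0],[1,1,-0.15,0,0]]
  ]
}}

```text
clock: 28.1
ee_pos: [0.5037, -0.0219, 0.1695]
orientation: [1.916, -2.488, -0.002]
force: [-0.1, -0.4, -0.9]
opening: 0.4
finger_force: 39.9
```

>>> {"fn": "apply_moves", "kwargs": {
  "plan": [
    [[1,1,-0.16,0,0],[1,1,-0.16,0,0],[1,1,-0.16,0,0],[1,1,-0.16,0,0],[1,1,-0.16,0,0]]
  ]
}}

```text
clock: 28.52
ee_pos: [0.4936, -0.1225, 0.1695]
orientation: [1.916, -2.488, -0.002]
force: [0.4, -0.4, -0.8]
opening: 0.397
finger_force: 39.9
```

>>> {"fn": "apply_moves", "kwargs": {
  "plan": [
    [[1,1,-0.16,0,0],[1,1,-0.16,0,0],[1,1,-0.16,0,0],[1,0,0,0,-1],[1,0,0,0,-1]]
  ]
}}

```text
clock: 28.93
ee_pos: [0.4875, -0.183, 0.1693]
orientation: [2.204, -2.237, -0.003]
force: [-0.2, -0.2, -0.9]
opening: 0.399
finger_force: 39.9
```

>>> {"fn": "apply_moves", "kwargs": {
  "plan": [
    [[1,0,0,0,-1],[1,0,0,0,-0.8],[1,0,0,0,0],[1,0,0,0,0]]
  ]
}}

```text
clock: 29.27
ee_pos: [0.488, -0.1819, 0.1699]
orientation: [2.426, -1.995, -0.002]
force: [0.3, -0.1, -0.5]
opening: 0.4
finger_force: 39.9
```

```bash
python3 - <<'E'
from h import *
p=get_image('wrist'); save(p,'w8.png'); go(.4892,-.1817)
E
```

```text
ee [ 0.4882 -0.1819  0.17  ] yaw -1.376 units x,y -0.0 -0.05
```

View pics/w8.png

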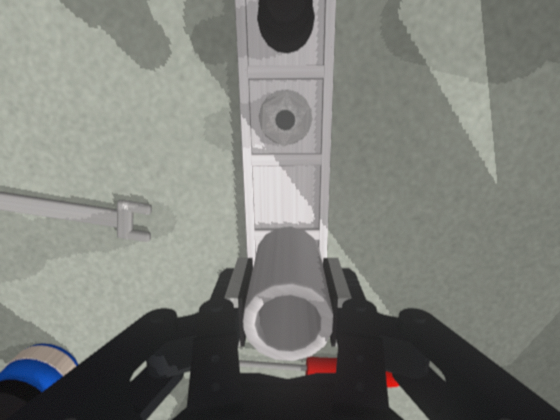

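The cap stands centred in its pocket at (286,118), and the tube is over the next one. I lower it.

>>> {"fn": "apply_moves", "kwargs": {
  "plan": [
    [[1,0,-0.05,1,0],[1,0,0,1,0],[1,0,0,1,0],[1,0,0,1,0],[1,0,0,1,0]]
  ]
}}

```text
clock: 29.73
ee_pos: [0.4893, -0.1816, 0.0696]
orientation: [2.427, -1.994, -0.0]
force: [0.6, 0.1, -0.9]
opening: 0.401
finger_force: 39.9
```

>>> {"fn": "apply_moves", "kwargs": {
  "plan": [
    [[1,0,0,0.5,0],[1,0,0,0.3,0],[1,0,0,0.1,0],[1,0,0,0,0],[1,0,0,0,0]]
  ]
}}

```text
clock: 30.15
ee_pos: [0.4903, -0.1818, 0.0539]
orientation: [-2.429, 1.991, -0.003]
force: [0.2, -0.7, -1.1]
opening: 0.402
finger_force: 39.9
```

>>> {"fn": "apply_moves", "kwargs": {
  "plan": [
    [[1,0,0,0.05,0],[1,0,0,0.05,0],[1,0,0,0.03,0],[1,0,0,0,0],[1,0,0,0,0]]
  ]
}}

```text
clock: 30.57
ee_pos: [0.4897, -0.1817, 0.0502]
orientation: [2.43, -1.991, 0.0]
force: [0.0, -0.1, -0.8]
opening: 0.396
finger_force: 39.9
```

>>> {"fn": "apply_moves", "kwargs": {
  "plan": [
    [[1,0,0,0.05,0],[1,0,0,0.03,0],[1,0,0,0,0],[1,0,0,0,0],[1,0,0,0,0]]
  ]
}}

```text
clock: 30.98
ee_pos: [0.4898, -0.1817, 0.0492]
orientation: [-2.43, 1.991, -0.001]
force: [-1.4, 1.0, 5.4]
opening: 0.397
finger_force: 40.4
```

>>> {"fn": "apply_moves", "kwargs": {
  "plan": [
    [[-1,0,0,0,0],[-1,0,0,0,0],[-1,0,0,0,0],[-1,0,0,0,0],[-1,0,0,-0.5,0]]
  ]
}}

```text
clock: 31.4
ee_pos: [0.4883, -0.1814, 0.0565]
orientation: [2.428, -1.99, -0.005]
force: [-0.3, 0.1, -1.3]
opening: 1.0
finger_force: 0.0
```

>>> {"fn": "apply_moves", "kwargs": {
  "plan": [
    [[-1,0,0,-1,0],[-1,0,0,-1,0],[-1,0,0,-1,0],[-1,0,0,-1,0],[-1,0,0,-1,1]]
  ]
}}

```text
clock: 31.82
ee_pos: [0.4896, -0.1817, 0.1604]
orientation: [-2.307, 2.132, -0.001]
force: [-0.3, -0.9, 0.4]
opening: 1.0
finger_force: 0.0
```

>>> {"fn": "apply_moves", "kwargs": {
  "plan": [
    [[-1,0,0,-0.5,1],[-1,0,0,0,1],[-1,0,0,0,0.8],[-1,0,0,0,0],[-1,0,0,0,0]]
  ]
}}

```text
clock: 32.23
ee_pos: [0.4896, -0.1817, 0.169]
orientation: [-1.921, 2.486, -0.001]
force: [-0.3, -0.3, -0.8]
opening: 1.0
finger_force: 0.0
```

>>> {"fn": "apply_moves", "kwargs": {
  "plan": [
    [[-1,-1,0.19,0,0],[-1,-1,0.19,0,0],[-1,-1,0.19,0,0],[-1,-1,0.19,0,0],[-1,-1,0.19,0,0]]
  ]
}}

```text
clock: 32.65
ee_pos: [0.4967, -0.0792, 0.1687]
orientation: [1.921, -2.486, 0.0]
force: [0.5, 0.1, 0.2]
opening: 1.001
finger_force: 0.0
```

>>> {"fn": "apply_moves", "kwargs": {
  "plan": [
    [[-1,-1,0.19,0,0],[-1,-1,0.19,0,0],[-1,-1,0.19,0,0],[-1,-1,0.19,0,0],[-1,-1,0.19,0,0]]
  ]
}}

```text
clock: 33.07
ee_pos: [0.5038, 0.0224, 0.1687]
orientation: [1.921, -2.485, 0.0]
force: [-0.3, 0.5, -0.0]
opening: 1.0
finger_force: 0.0
```

>>> {"fn": "apply_moves", "kwargs": {
  "plan": [
    [[-1,-1,0.19,0,0],[-1,-1,0.19,0,0],[-1,-1,0.19,0,0],[-1,-1,0.19,0,0],[-1,-0.33,0,0,0]]
  ]
}}

```text
clock: 33.48
ee_pos: [0.5112, 0.1111, 0.1685]
orientation: [1.923, -2.484, -0.0]
force: [-0.1, -0.0, -0.8]
opening: 1.0
finger_force: 0.0
```

>>> {"fn": "apply_moves", "kwargs": {
  "plan": [
    [[-1,0,0,0,0],[-1,0,0,0,0],[-1,0,0,0,0]]
  ]
}}

```text
clock: 33.73
ee_pos: [0.5113, 0.1083, 0.1686]
orientation: [1.918, -2.488, 0.0]
force: [-0.5, -0.3, -0.3]
opening: 1.001
finger_force: 0.0
```

```bash
python3 - <<'E'
from h import *
p=get_image('wrist'); save(p,'w9.png'); go(.5115,.109)
print(proj(p,[.5115,.109,.068]),[(np.round(r['box']).astype(int).tolist(),round(r['score'],2)) for r in finder.look_for('piston',p)[:2]])
q=p['image'][190:250,250:325].astype(int); m=(q.sum(2)<110); ys,xs=np.nonzero(m); print(len(xs),xs.mean()+250,ys.mean()+190)
E
```

```text
ee [0.5113 0.1082 0.1686] yaw -1.829 units x,y -0.04 0.0
[286.67584195 221.55802852] [([260, 177, 317, 243], 0.66)]
0 nan nan<stdin>:4: RuntimeWarning: Mean of empty slice.
  ret = ret.dtype.type(ret / rcount)
```

>>> {"fn": "apply_moves", "kwargs": {
  "plan": [
    [[-1,0,0,1,0],[-1,0,0,1,0],[-1,0,0,1,0],[-1,0,0,1,0],[-1,0,0,1,0]]
  ]
}}

```text
clock: 34.25
ee_pos: [0.5113, 0.1083, 0.0678]
orientation: [-1.916, 2.489, -0.0]
force: [0.2, -0.7, -0.3]
opening: 0.999
finger_force: 0.0
```

>>> {"fn": "apply_moves", "kwargs": {
  "plan": [
    [[-1,0,0,0.5,0],[-1,0,0,0,0],[-1,0,0,0,0],[-1,0,0,0,0],[1,0,0,0,0]]
  ]
}}

```text
clock: 34.67
ee_pos: [0.5122, 0.1093, 0.0602]
orientation: [-1.916, 2.487, -0.001]
force: [0.3, 0.2, 1.0]
opening: 0.883
finger_force: 0.0
```

>>> {"fn": "apply_moves", "kwargs": {
  "plan": [
    [[1,0,0,0,0],[1,0,0,0,0],[1,0,0,0,0],[1,0,0,0,0],[1,0,0,0,0]]
  ]
}}

```text
clock: 35.08
ee_pos: [0.5117, 0.1092, 0.059]
orientation: [-1.917, 2.488, -0.001]
force: [1.1, -0.7, 1.8]
opening: 0.353
finger_force: 39.7
```

>>> {"fn": "apply_moves", "kwargs": {
  "plan": [
    [[1,0,0,0,0],[1,0,0,0,0],[1,0,0,0,0],[1,0,0,0,0]]
  ]
}}

```text
clock: 35.42
ee_pos: [0.5117, 0.1092, 0.059]
orientation: [-1.917, 2.488, -0.001]
force: [0.8, 0.7, 4.9]
opening: 0.352
finger_force: 39.8
```

>>> {"fn": "apply_moves", "kwargs": {
  "plan": [
    [[1,0,0,-1,0],[1,0,0,-1,0],[1,0,0,-1,0],[1,0,0,-1,0],[1,0,0,-1,0]]
  ]
}}

```text
clock: 35.83
ee_pos: [0.5104, 0.1089, 0.158]
orientation: [1.915, -2.487, -0.002]
force: [0.2, -0.7, -2.1]
opening: 0.358
finger_force: 39.9
```

>>> {"fn": "apply_moves", "kwargs": {
  "plan": [
    [[1,0.2,0,-0.5,0],[1,1,-0.1,0,0],[1,1,-0.1,0,0],[1,1,-0.1,0,0],[1,1,-0.1,0,0]]
  ]
}}

```text
clock: 36.25
ee_pos: [0.4966, 0.0249, 0.167]
orientation: [1.916, -2.487, -0.002]
force: [-0.4, -0.2, -3.2]
opening: 0.357
finger_force: 39.9
```

>>> {"fn": "apply_moves", "kwargs": {
  "plan": [
    [[1,1,-0.1,0,0],[1,1,-0.1,0,0],[1,1,-0.1,0,0],[1,1,-0.1,0,0],[1,1,-0.1,0,0]]
  ]
}}

```text
clock: 36.67
ee_pos: [0.4807, -0.0744, 0.167]
orientation: [1.916, -2.487, -0.003]
force: [1.0, 0.3, -1.8]
opening: 0.356
finger_force: 39.9
```

>>> {"fn": "apply_moves", "kwargs": {
  "plan": [
    [[1,1,-0.1,0,0],[1,1,-0.1,0,0],[1,0,0,0,-1],[1,0,0,0,-1],[1,0,0,0,-1]]
  ]
}}

```text
clock: 37.08
ee_pos: [0.4745, -0.1136, 0.1669]
orientation: [2.336, -2.099, -0.004]
force: [-0.2, 0.7, -2.5]
opening: 0.354
finger_force: 39.9
```

>>> {"fn": "apply_moves", "kwargs": {
  "plan": [
    [[1,0,0,0,-0.8],[1,0,0,0,0],[1,0,0,0,0],[1,0,0,0,0]]
  ]
}}

```text
clock: 37.42
ee_pos: [0.4751, -0.1131, 0.1678]
orientation: [2.427, -1.994, -0.002]
force: [-0.7, -0.1, -0.8]
opening: 0.355
finger_force: 39.9
```

```bash
python3 - <<'E'
from h import *
p=get_image('wrist'); save(p,'w10.png'); go(.4756,-.113)
E
```

```text
ee [ 0.4752 -0.1131  0.168 ] yaw -1.375 units x,y -0.0 -0.02
```

View pics/w10.png

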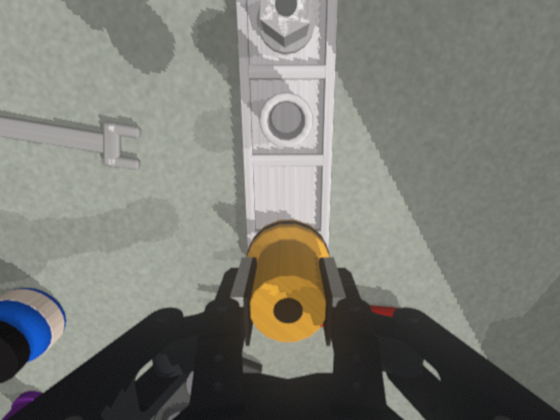

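The tube is centred in its pocket at (287,120), and the piston is over the last one. I lower it.

>>> {"fn": "apply_moves", "kwargs": {
  "plan": [
    [[1,0,0,1,0],[1,0,0,1,0],[1,0,0,1,0],[1,0,0,1,0],[1,0,0,1,0]]
  ]
}}

```text
clock: 37.88
ee_pos: [0.4753, -0.1131, 0.0675]
orientation: [-2.428, 1.993, 0.0]
force: [-0.8, -1.1, -1.7]
opening: 0.355
finger_force: 39.9
```

>>> {"fn": "apply_moves", "kwargs": {
  "plan": [
    [[1,0,0,0.5,0],[1,0,0,0.3,0],[1,0,0,0.1,0],[1,0,0,0,0],[1,0,0,0,0]]
  ]
}}

```text
clock: 38.3
ee_pos: [0.4762, -0.1132, 0.0518]
orientation: [-2.429, 1.99, -0.002]
force: [-0.1, -0.1, -2.1]
opening: 0.354
finger_force: 39.9
```

>>> {"fn": "apply_moves", "kwargs": {
  "plan": [
    [[1,0,0,0.05,0],[1,0,0,0.05,0],[1,0,0,0,0],[1,0,0,0,0],[1,0,0,0,0]]
  ]
}}

```text
clock: 38.72
ee_pos: [0.4755, -0.1132, 0.0487]
orientation: [-2.43, 1.991, -0.0]
force: [0.4, -0.8, -2.7]
opening: 0.356
finger_force: 39.9
```

>>> {"fn": "apply_moves", "kwargs": {
  "plan": [
    [[1,0,0,0.05,0],[1,0,0,0.04,0],[1,0,0,0.03,0],[1,0,0,0,0],[1,0,0,0,0]]
  ]
}}

```text
clock: 39.13
ee_pos: [0.4756, -0.1132, 0.047]
orientation: [2.43, -1.991, 0.001]
force: [-3.6, 1.9, 4.9]
opening: 0.356
finger_force: 40.7
```

Contact. I release, rise, and back off along the row for a last look.

>>> {"fn": "apply_moves", "kwargs": {
  "plan": [
    [[-1,0,0,0,0],[-1,0,0,0,0],[-1,0,0,0,0],[-1,0,0,0,0],[-1,0,0,-0.5,0]]
  ]
}}

```text
clock: 39.55
ee_pos: [0.4742, -0.1131, 0.0543]
orientation: [2.428, -1.99, -0.005]
force: [-0.6, 0.6, 0.0]
opening: 0.998
finger_force: 0.0
```

>>> {"fn": "apply_moves", "kwargs": {
  "plan": [
    [[-1,0,0,-1,0],[-1,0,0,-1,0],[-1,0,0,-1,0],[-1,0,0,-1,0],[-1,0,0,-1,0]]
  ]
}}

```text
clock: 39.97
ee_pos: [0.4754, -0.1133, 0.158]
orientation: [-2.43, 1.991, -0.001]
force: [0.1, 0.5, -1.2]
opening: 1.002
finger_force: 0.0
```

>>> {"fn": "apply_moves", "kwargs": {
  "plan": [
    [[-1,-1,0,-1,0],[-1,-1,0,-1,0],[-1,-1,0,-1,0],[-1,0,0,-1,0],[-1,0,0,0,0]]
  ]
}}

```text
clock: 40.38
ee_pos: [0.4648, -0.0539, 0.2418]
orientation: [-2.428, 1.986, -0.01]
force: [0.5, -0.5, 0.9]
opening: 1.001
finger_force: 0.0
```

```bash
python3 - <<'E'
from h import *
p=get_image('wrist');p=get_image('wrist'); save(p,'w11.png')
E
```

```text
(no output)
```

View pics/w11.png

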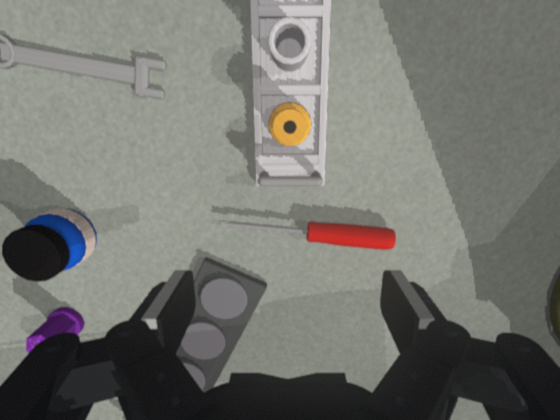

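The piston is upright in the pocket nearest the handle at (289,125), with the tube behind it at (289,44). The cap and bump were seen standing in their pockets earlier, and the jar, screwdriver and spanner look untouched.

```bash
python3 -c "
from station import job; print(job.finish_job())"
```

```text
the job is handed in; nothing more can be done
None
```

All four parts are in the assembly rack in reverse order: from its handle piston, tube, cap, bump. I handed the job in at about 40 s on the robot clock; the hand-in returned no verdict.

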